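# Store a cooling plate behind the bifold door

## Robot

A 7-joint arm with a two-finger parallel gripper is mounted at the origin on the work surface. World frame = base frame: x ahead of the robot, y to its left, z up, the work surface at z = 0. Lengths are in mm, angles in rad, forces in N, time in s.
With the tool pointing down it reaches from about 425 to 875 mm from the base axis. Payload 4.7 kg.
Tool frame: the origin (TCP) lies midway between the tips of the shut fingers; the grasp point (between the pads) lies grip_depth behind it (grip_depth is the distance from the TCP to the grasp point, in mm); z points along the fingers, y is the direction in which the jaws open and shut (so a half turn about z gives the same grasp; the last joint's range is limited). The gripper opens to 87 mm and grips with 3 to 60 N. Pads are 19 mm wide; open, the fingers measure 117 mm over their backs; the gripper's body (75 mm by 190 mm) begins 51 mm behind the grasp point.
Start: joints at [1.309, 0.321, -0.07, 1.45, 0.023, 1.371, -0.057], TCP at [176.985, -625.461, 222.587] pointing down, gripper open.
Joint ranges: [-2.86, 2.86], [-0.3, 2.09], [-1.38, 1.24], [0.06, 2.45], [-1.56, 4.7], [0.09, 2.05], [-2.69, 2.69]. Speed limits (rad/s): [2.57, 2.57, 3.14, 3.14, 3.14, 3.14, 3.14].

## Interface

Orientations are given as a unit quaternion [w, x, y, z].
In Python, from cell import sense, capture, calibration, job_done, grip_depth gives the robot as it stands.
- The arm moves only by the tool arm_command, never from a script. Its argument "plan" is a list of rows, each a list of 4 numbers: the shift along the tool's x, y, z in mm, then the turn about the tool's z in degrees. A call has 1 to 8 rows; each row shifts and turns the commanded pose from where the row before left it, along the tool's axes as they then stand; what a row does not reach is not made up. A row lasts 1/8 s, in which the tool goes at most 62.5 mm and 10.7 degrees, less where a joint would pass 70% of its speed; a pose out of reach is approached as far as the arm can. A call with a gripper value outside its range is refused whole. "gripper" is the opening, from 0 (shut) to 1 (fully open), set as the call begins (left out, the last holds). The fingers move at their own pace and stop on an object; the grip force is fixed at half the most. Time passes only in rows, so rows that do not move let the fingers close. It gives the time, the measured TCP pose, the force and the opening at its end, in the units of the state.
- sense(): the state, without advancing time (a new reading comes with each control period).
- capture(name): name is "scene" or "top"; returns the picture (400x640x3 uint8, blue, green, red); there is no depth.
- calibration(name): a dict with "vertical_fov" (degrees; the focal length in pixels is half the picture's height over the tangent of half this angle, whatever the lens; pixels are square), "cx", "cy" (the principal point, pixels), "cam_to_world" (4x4, takes a point from camera to world coordinates). Camera axes: x right, y up, looking along -z (the intrinsics and any distortion apply to the point x, -y, -z); pixel columns grow to the right and rows downward; lengths in mm; the calibration is good to about 2 mm. A picture is of the moment at which its call begins. calibration takes no time and is no camera call.
- job_done(): hands the job in, once; it reports no verdict.
The state is a dict: "time": time; "joint_positions": joint angles; "joint_velocities": joint speeds; "joint_efforts": joint torques, N m; "tcp_pos": TCP position; "eef_rot": TCP orientation; "ft_force": force on the tool from outside, world axes, zero at the start; "torque": the same for the moment, N m; "width": opening from 0.0 (shut) to 1.0 (fully open).
Only numpy, scipy, OpenCV 4.12 (cv2) and the standard library are available. Lean on these libraries where they do the work, as an engineer would, in place of code of your own. Each camera call takes 0.05 s, during which the arm holds its last target. There are 200 camera calls.

## Task

Pull the small bench cupboard's bifold door fully open by its handle, so that both panels fold aside along the track. Then take the metal cooling plate out of the stand on the bench and stand it on its long edge in the empty divider inside the cupboard, seated on the slot's floor and far enough in that the door could shut again, and let go, leaving the door open. Keep the plate on edge all the way, never laid over, and do not disturb the plate already stored or the other things on the bench.

Things in the scene. Friction and masses are not known exactly. Their poses are not given: they have to be found in the camera images.
- cupboard: White fixed bench cupboard, open at the back, 394 wide, 170 deep, 270 mm high. Origin: middle of its front at bench height; x points inwards (away from the robot), y to the left seen from the robot, z up. Front opening y = -182 to 182 mm, above a 12 mm floor board.
- header (a point): Middle of the front lower edge of the cupboard's header (cupboard x = 0, y = 0, z = 255 mm), which is 15 mm high and 30 mm deep. Behind it a roof of 6 mm wires along x, 52 mm apart at z = 262 mm, stops anything put in from above: a tool reaching in must lean back to clear the header.
- door_fold (a joint): Fold angle q of the bifold door, rad: 0 shut, 1.4 the fully open stop. Two grey panels 180 wide, 12 thick, z = 14 to 252 mm; hinge axes in their inner faces. Middle hinge at cupboard x = 14 - 180 sin q, y = 181 - 180 cos q mm (towards the robot); sliding edge at x = 14, y = 181 - 360 cos q. Under 5 N at the handle; stays where left.
- pivot (a point): Foot of the vertical pivot of the left panel, at the opening's left end: cupboard x = 14, y = 181, z = 14 mm. The right panel is hinged to the left one and its free edge slides along the track towards this pivot.
- handle (a point): Upright round steel post, diameter 14, z = 190 to 256 mm, top free, on a 12 mm high foot bracket, axis 42 mm off the right panel's outer face, 50 mm from the middle hinge. Point: on its axis at z = 235 mm; at fold q: cupboard x = 14 - 130 sin q - 54 cos q, y = 181 - 230 cos q - 54 sin q mm. With the door open it faces the opening.
- plate: The loose cooling plate to be stored: plain aluminium slab 96 x 8 x 80 mm, about 160 g, standing on its long edge in the stand. Origin at its centre; x along its 96 mm length (pointing away from the robot at the start), y across its thickness, z up its 80 mm height.
- stand: Fixed stand on the bench, 130 x 80 x 8 mm dark foot with one slot along its x, made by two flared cheeks 60 mm long (slot 13 mm wide), their tops 42 mm above the bench. Origin: centre of its underside; slot floor at z = 8 mm.
- divider_free: Empty white divider fixed on the cupboard's floor board. Origin: middle of its slot at its underside; x points inwards, along the slot. Slot 13 mm wide between cheeks x = -36 to 36 mm, tops at z = 42 mm (flared), open in front and above; end stop at x = 55 mm. Slot floor z = 8 mm: seated plate centre z = 48 mm, x = 0 or up to the stop (at 0 its front edge is 20 mm inside the cupboard).
- divider_used: A divider of the same make beside it (about 48 mm to the left or right), holding the stored plate. Fixed.
- plate_stored: A plate of the same make already standing in the other divider; leave it. Origin at its centre.
- thermometer: Bystander: blue infrared thermometer gun lying on the bench, about 115 x 105 x 36 mm; loose. Origin under its barrel.
- sanitizer: Bystander: clear bottle, 60 mm diameter, 150 mm high, loose, left of the cupboard. Origin: centre of its underside.
- supply_box: Bystander: clear open box, 120 x 90 x 45 mm with small stock, loose, nearer than the stand. Origin: centre of its underside.

How it is judged (in metres and radians):
On the way, in this order (a step that is already met when the one before it is completed fails the run):
1. the bifold door is pulled fully open (fold angle over 1.2 rad) (value of joint door_fold above 1.2 rad), for 0.2 s.
2. the plate is lifted out of the stand by the fingers (z of plate in the frame of stand above 0.085 m and contact force between the fingers and plate above 1 N), for 0.2 s.
At the end, for the whole second after the job is handed in: Door fold angle over 1.2 rad; plate at rest on its long edge in the empty divider: within 6 mm of the slot middle, 4 mm of seated, lengthwise no more than 7 mm short of the divider middle (clear of the door line), upright and in line within 0.2 rad; stored plate within 25 mm of its start (value of joint door_fold above 1.2 rad and y of plate in the frame of divider_free between -0.006 and 0.006 m and x of plate in the frame of divider_free between -0.007 and 0.015 m and z of plate in the frame of divider_free between 0.044 and 0.052 m and angle between the y axis of plate and the y axis of divider_free, either way round below 0.2 rad and angle between the z axis of plate and the z axis of divider_free, either way round below 0.2 rad and linear speed of plate below 0.02 m/s and distance of plate_stored from where it was at the start of the episode below 0.025 m); the robot touches nothing.
It fails at once if the plate is laid over more than 0.6 rad from vertical (angle between plate's own y axis and vertical below 0.97 rad or angle between plate's own y axis and vertical above 2.17 rad).
It fails at once if the stored plate is moved by more than 25 mm (distance of plate_stored from where it was at the start of the episode above 0.025 m).
It fails at once if the thermometer is moved by more than 30 mm (distance of thermometer from where it was at the start of the episode above 0.03 m).
It fails at once if the sanitizer is moved by more than 30 mm (distance of sanitizer from where it was at the start of the episode above 0.03 m).
It fails at once if the supply_box is moved by more than 30 mm (distance of supply_box from where it was at the start of the episode above 0.03 m).
It also fails if it takes over 72 s, if anything falls off the work surface, if the arm or the gripper's body presses on something with over 40 N, if the wrist force passes 120 N, or if a joint passes its speed limit or range.

## Working session

There is one attempt and no reset: what is moved stays moved. The work goes in short steps, Python scripts to look and compute and a tool call to move; the robot and the scene stay as the last step left them, time stands still between calls to the robot, and variables do not carry over. Pictures are saved under pics/ and viewed, about 8 in all and at most 12, crops included, and the job is handed in when it is done.

Besides the shell and the picture viewer there is one more tool, called after "Emit:" as a command line: name --pt "numbers of a row" for each row, then --argument value for the rest. arm_command: Moves the arm, as the interface text tells. Its arguments: {"type":"object","properties":{"plan":{"type":"array"},"gripper":{"type":"number"}},"required":["plan"]}

```bash
ls; mkdir -p pics
python3 - <<'E'
from cell import *
import cv2
s=sense();print({k:s[k] for k in('time','tcp_pos','eef_rot','ft_force','width')});print(grip_depth if not callable(grip_depth) else grip_depth())
for n in('scene','top'):
    c=calibration(n);print(n,c)
    im=capture(n);cv2.imwrite(f'pics/{n}0.png',im)
E
```

```text
pics
{'time': 0.0, 'tcp_pos': array([ 176.81906601, -624.90446913,  221.46642842]), 'eef_rot': array([-9.37640732e-04,  9.90504573e-01,  1.37476480e-01, -1.70418602e-04]), 'ft_force': array([0.14471913, 0.17239856, 0.09339056]), 'width': 1.0011469508598354}
18.700000000000003
scene {'vertical_fov': 48.70112214790939, 'cx': 312.6128984136955, 'cy': 197.104373190251, 'cam_to_world': array([[-8.04306410e-01, -4.93301840e-01,  3.31277064e-01,
         9.17929654e+02],
       [ 5.94093501e-01, -6.56315282e-01,  4.65084038e-01,
         5.60243938e+02],
       [-1.20046117e-02,  5.70879624e-01,  8.20946006e-01,
         1.07481702e+03],
       [ 0.00000000e+00,  0.00000000e+00,  0.00000000e+00,
         1.00000000e+00]])}
top {'vertical_fov': 54.14205438886268, 'cx': 320.99959373108635, 'cy': 202.9650960745472, 'cam_to_world': array([[ 1.77107561e-03,  9.94336811e-01, -1.06259919e-01,
         4.55467211e+02],
       [-9.99806874e-01, -3.19052520e-04, -1.96497348e-02,
         2.37427556e+01],
       [-1.95723572e-02,  1.06274199e-01,  9.94144214e-01,
         1.16043370e+03],
       [ 0.00000000e+00,  0.00000000e+00,  0.00000000e+00,
         1.00000000e+00]])}
```

View pics/scene0.png

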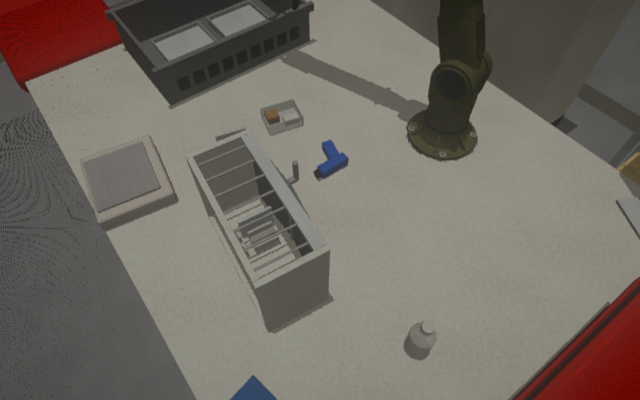

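View pics/top0.png

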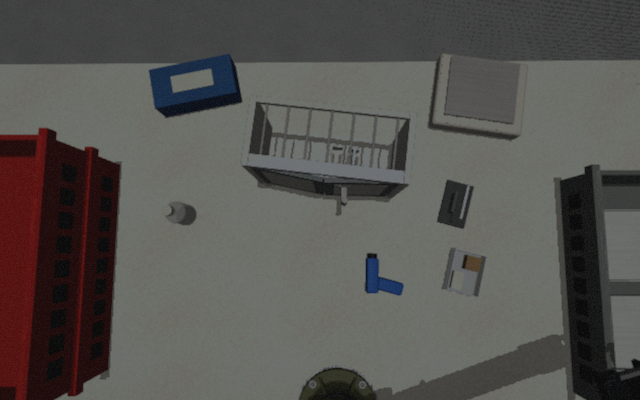

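The scene view shows the cupboard (around 260,220) from behind, its wire roof, the handle at (295,170), thermometer (330,160), box (282,117) and sanitizer (420,340). The top view has the cupboard across (245-410, 100-195), handle (343,193), stand with plate (456,204), box (465,272), thermometer (378,275) and sanitizer (180,213). I need a closer crop.

```bash
cat > h.py <<'E'
from cell import *
import numpy as np, cv2
from scipy.spatial.transform import Rotation as R
def ray(n,u,v):
    c=calibration(n);f=200/np.tan(np.radians(c['vertical_fov'])/2);T=np.array(c['cam_to_world'])
    d=T[:3,:3]@np.array([(u-c['cx'])/f,-(v-c['cy'])/f,-1.]);return T[:3,3],d
def onz(n,u,v,z):
    o,d=ray(n,u,v);return o+d*(z-o[2])/d[2]
def proj(n,P):
    c=calibration(n);f=200/np.tan(np.radians(c['vertical_fov'])/2);T=np.array(c['cam_to_world'])
    p=(np.atleast_2d(P)-T[:3,3])@T[:3,:3];return np.c_[c['cx']-f*p[:,0]/p[:,2],c['cy']+f*p[:,1]/p[:,2]]
def crop(n,name,x0,y0,x1,y1,k,g=1.0):
    im=capture(n)[y0:y1,x0:x1];im=cv2.resize(im,None,fx=k,fy=k,interpolation=cv2.INTER_CUBIC)
    im=np.clip(im.astype(float)*g,0,255).astype(np.uint8);cv2.imwrite(f'pics/{name}.png',im);return im
E
python3 - <<'E'
from h import *
a=crop('top','a',235,90,485,232,3.2,1.7)
b=crop('scene','b',180,115,340,335,1,1)
E
```

```text
(no output)
```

View pics/a.png

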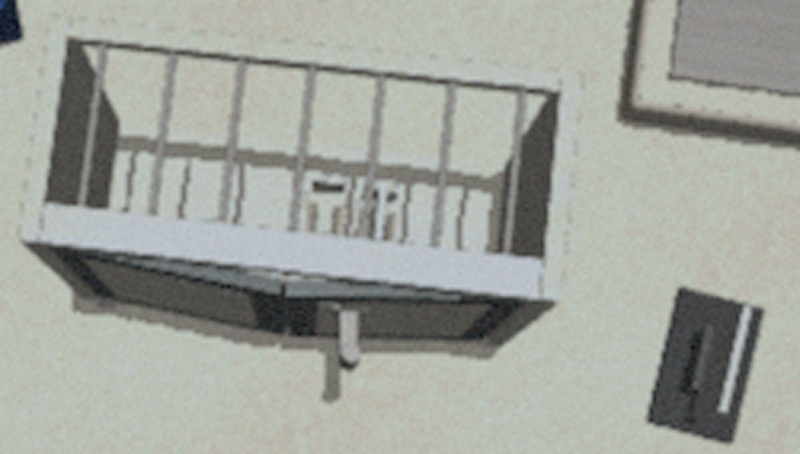

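The top crop shows the header's front edge from (25,241) to (556,300), the door slightly ajar, handle top at about (348,308-365), and the plate top as a white strip (745,305)-(725,412). Two dividers are at about (325,190) and (385,195).

Run:
```python
from h import *
crop('scene','b2',180,120,340,335,2.75,1.25)
```

```text
(no output)
```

View pics/b2.png

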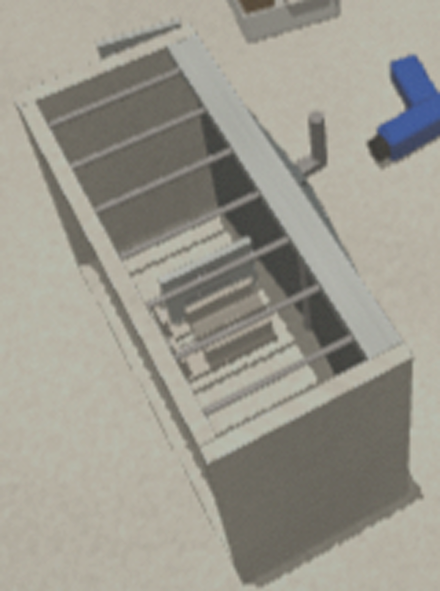

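```bash
cat >> h.py <<'E'
tp=lambda x,y:(235+x/3.2,90+y/3.2)
sc=lambda x,y:(180+x/2.75,120+y/2.75)
def W(p,L):
    c,s=np.cos(p[2]),np.sin(p[2]);L=np.atleast_2d(L);return np.c_[p[0]+c*L[:,0]-s*L[:,1],p[1]+s*L[:,0]+c*L[:,1],L[:,2]]
E
python3 - <<'E'
from h import *
from scipy.optimize import least_squares
C=[('top',tp(25,240),(0,197,270)),('top',tp(556,300),(0,-197,270)),('top',tp(578,75),(170,-197,270)),('top',tp(52,18),(170,197,270)),
('scene',sc(412,352),(0,197,270)),('scene',sc(210,460),(170,197,270)),('scene',sc(18,105),(170,-197,270)),('scene',sc(415,492),(0,197,0)),('scene',sc(245,583),(170,197,0))]
def f(p): return np.concatenate([(proj(n,W(p,l))[0]-uv) for n,uv,l in C])
r=least_squares(f,[700,0,-.1],x_scale=[1,1,.01],loss='soft_l1');p=r.x;print('cup',p,r.fun.reshape(-1,2).round(1).tolist())
np.save('cup.npy',p)
# handle: top z=256 seen top (348,308)/ scene (318,115)
inv=lambda P:((np.array([[np.cos(p[2]),np.sin(p[2])],[-np.sin(p[2]),np.cos(p[2])]]))@(np.array(P)[:2]-p[:2])).round(1)
for n,uv in(('top',tp(347,312)),('scene',sc(318,117))): print('handle',n,inv(onz(n,*uv,256)))
for q in(0,.1,.15,.2,.25,.3): print(q,14-130*np.sin(q)-54*np.cos(q),181-230*np.cos(q)-54*np.sin(q))
print('mid hinge top', inv(onz('top',*tp(284,292),252)))
# plate
a,b=onz('top',*tp(747,305),88),onz('top',*tp(725,412),88);print('plate',(a+b)/2,'yaw',np.arctan2(*(a-b)[[1,0]]),np.linalg.norm(a-b))
k=[onz('top',*tp(*q),8) for q in((680,288),(763,308),(732,443),(649,423))];print('stand',np.mean(k,0),np.round(k))
for nm,uv in(('plate s1',sc(98,47)),('s2',sc(180,24))): print(nm,onz('scene',*uv,88))
print('stored',[inv(onz('scene',*sc(*q),100)) for q in((163,283),(250,240))])
print('dark rect top',[inv(onz('top',*tp(*q),54)) for q in((312,187),(343,187),(328,186),(370,187),(398,187))])
E
```

```text
cup [ 6.15874896e+02  3.46882325e+01 -1.16586591e-01] [[-3.1, 0.2], [0.6, 0.8], [0.6, -0.4], [-1.5, -0.6], [1.4, 0.4], [0.0, 0.1], [-1.4, -4.5], [-2.1, -0.2], [0.2, -0.2]]
handle top [-22.  -48.2]
handle scene [-50.2 -49.7]
0 -40.0 -49.0
0.1 -52.708569089101054 -53.24196251287465
0.15 -58.82059543011418 -54.48700707886406
0.2 -64.750608206785 -55.14345676641889
0.25 -70.4837854754628 -55.20967079319254
0.3 -76.00579727875686 -54.68548365860171
mid hinge top [-12.   -0.8]
plate [ 572.74055811 -349.3881       88.        ] yaw -0.2355927506241083 94.69092029994502
stand [ 575.16608507 -349.58137615    8.        ] [[ 647. -328.    8.]
 [ 628. -404.    8.]
 [ 504. -371.    8.]
 [ 522. -296.    8.]]
plate s1 [ 622.50936478 -351.71265627   88.        ]
s2 [ 532.57732944 -326.82712709   88.        ]
stored [array([116.8, -62.2]), array([ 24.1, -64.3])]
dark rect top [array([117.8,  -8.3]), array([121. , -36.1]), array([120.4, -22.6]), array([123.8, -60.2]), array([126.6, -85.2])]
```

Run:
```python
from h import *
for n in('top','scene'):
    g=cv2.cvtColor(capture(n),cv2.COLOR_BGR2GRAY).astype(float); g=cv2.GaussianBlur(g,(5,5),0)
    if n=='top':
        for c in list(range(10,150,20))+list(range(250,430,20))+list(range(540,640,20)):
            d=np.diff(g[40:80,c]);print(c,40+np.argmax(d)+.5,end=' | ')
im=capture('top');
cv2.imwrite('pics/c.png',np.clip(cv2.resize(im[168:240,425:490],None,fx=8,fy=8,interpolation=cv2.INTER_CUBIC)*1.4,0,255).astype(np.uint8))
```

```text
10 63.5 | 30 63.5 | 50 63.5 | 70 63.5 | 90 63.5 | 110 62.5 | 130 62.5 | 250 62.5 | 270 61.5 | 290 61.5 | 310 61.5 | 330 61.5 | 350 61.5 | 370 61.5 | 390 61.5 | 410 60.5 | 540 60.5 | 560 59.5 | 580 59.5 | 600 59.5 | 620 59.5 |
```

Table edge is straight, so the lens has no noticeable distortion. The handle is at about world (560,-9), door fold about 0.08. I go there first.

Emit:
arm_command --pt "0 0 -55 0" --pt "0 0 -55 0" --pt "44 -40 0 0" --pt "44 -40 0 0" --pt "44 -40 0 0" --pt "44 -40 0 0" --pt "44 -40 0 0" --pt "44 -40 0 0" --gripper 0.6

```text
time: 1.4
tcp_pos: [366.5, -320.8, 332.9]
eef_rot: [0.001, 0.991, 0.137, 0.0]
ft_force: [1.5, -1.0, -0.0]
width: 0.6
```

Emit:
arm_command --pt "45 -41 0 0" --pt "45 -41 0 0" --pt "45 -41 0 0" --pt "45 -41 0 0" --pt "45 -41 0 0" --pt "45 -41 0 10" --pt "0 0 0 10" --pt "0 0 0 2.5"

```text
time: 2.4
tcp_pos: [555.1, -17.9, 332.4]
eef_rot: [0.0, 0.999, -0.048, -0.0]
ft_force: [0.0, -0.8, -0.3]
width: 0.601
```

Run:
```python
from h import *
s=sense();print(s['tcp_pos'],s['eef_rot'],s['joint_positions'])
im1=cv2.resize(capture('top')[130:260,260:420],None,fx=4,fy=4,interpolation=cv2.INTER_CUBIC)
im2=cv2.resize(capture('scene')[120:250,220:360],None,fx=4,fy=4,interpolation=cv2.INTER_CUBIC)
print(proj('top',[s['tcp_pos']]),proj('scene',[s['tcp_pos']]))
cv2.imwrite('pics/d.png',cv2.resize(np.hstack([im1,im2]),None,fx=.66,fy=.66,interpolation=cv2.INTER_AREA))
```

```text
[555.05543655 -17.90217498 332.41067046] [ 8.77924386e-05  9.98845201e-01 -4.80437493e-02 -2.35169487e-04] [ 0.60012595  0.13479322 -0.68355318  1.48766197  0.08510708  1.54973538
 -1.74772861]
[[348.25775265 197.77838257]] [[293.71703175 137.5258598 ]]
```

View pics/d.png

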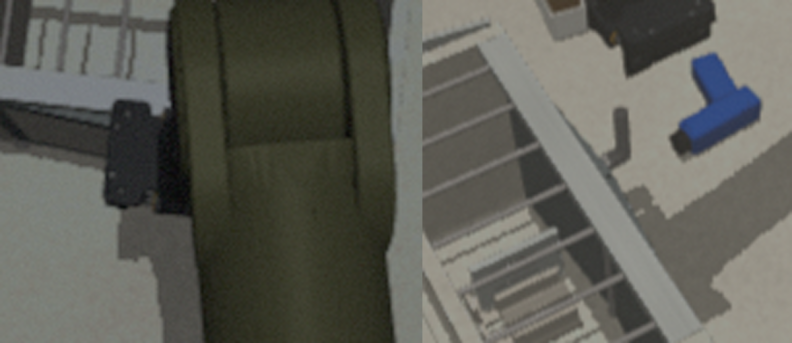

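The top view is blocked by the arm; in the scene view the handle top sits at about (295,162), where the estimate put it. I go down around it and close.

Emit:
arm_command --pt "3 -9 0 0" --pt "0 0 40 0" --pt "0 0 40 0" --pt "0 0 20 0" --pt "0 0 16 0" --pt "0 0 0 0"

```text
time: 3.25
tcp_pos: [558.2, -10.1, 215.7]
eef_rot: [0.0, 0.999, -0.048, -0.001]
ft_force: [0.9, -0.0, -0.1]
width: 0.6
```

Emit:
arm_command --pt "0 0 0 0" --pt "0 0 0 0" --pt "0 0 0 0" --pt "0 0 0 0" --gripper 0.0

```text
time: 3.75
tcp_pos: [558.8, -10.3, 216.9]
eef_rot: [0.0, 0.999, -0.048, 0.0]
ft_force: [-0.8, -0.0, 0.4]
width: 0.228
```

Emit:
arm_command --pt "0 0 0 0" --pt "0 0 0 0" --pt "0 0 0 0"

```text
time: 4.12
tcp_pos: [558.9, -12.7, 216.8]
eef_rot: [0.002, 0.999, -0.049, 0.0]
ft_force: [-1.1, -5.4, 2.0]
width: 0.153
```

Run:
```python
from h import *
p=np.load('cup.npy');h=lambda q:W(p,[(14-130*np.sin(q)-54*np.cos(q),181-230*np.cos(q)-54*np.sin(q),0)])[0,:2]
a=2*np.arctan2(-.048,.999);M=np.array([[np.cos(a),np.sin(a)],[np.sin(a),-np.cos(a)]])
qs=np.r_[.08:1.44:16j];P=np.array([h(q) for q in qs]);print(P[0],P[-1]);print((np.diff(P,axis=0)@M.T).round(1).tolist())
```

```text
[559.88336712 -11.69333246] [506.10741913 145.67390161]
[[-11.1, 2.0], [-10.5, 0.1], [-9.7, -1.8], [-8.9, -3.7], [-8.0, -5.6], [-7.0, -7.4], [-6.0, -9.2], [-4.9, -10.9], [-3.8, -12.5], [-2.7, -14.0], [-1.5, -15.4], [-0.4, -16.7], [0.8, -17.8], [2.0, -18.8], [3.2, -19.6]]
```

Gripped (14 mm post; width 0.153). Now pull along the arc.

Emit:
arm_command --pt "-11 1.5 0 0" --pt "-10.5 0 0 0" --pt "-9.5 -2 0 0" --pt "-9 -4 0 0" --pt "-8 -5.5 0 0" --pt "-7 -7.5 0 0" --pt "-6 -9 0 0" --pt "0 0 0 0"

```text
time: 5.12
tcp_pos: [500.1, 24.1, 216.9]
eef_rot: [-0.0, 0.999, -0.046, -0.0]
ft_force: [0.5, -0.7, 2.7]
width: 0.152
```

Emit:
arm_command --pt "-5 -11 0 0" --pt "-4 -12.5 0 0" --pt "-2.5 -14 0 0" --pt "-1.5 -15.5 0 0" --pt "0 -16.5 0 0" --pt "1 -18 0 0" --pt "0 0 0 0"

```text
time: 6.0
tcp_pos: [497.5, 113.5, 217.0]
eef_rot: [-0.001, 0.999, -0.046, 0.001]
ft_force: [3.3, -0.0, 3.7]
width: 0.15
```

Emit:
arm_command --pt "1.5 -12 0 0" --pt "1.5 -12 0 0" --pt "0 0 0 0"

```text
time: 6.38
tcp_pos: [502.8, 135.6, 217.0]
eef_rot: [-0.001, 0.999, -0.047, 0.001]
ft_force: [4.1, -0.7, 4.9]
width: 0.153
```

Emit:
arm_command --pt "0 0 0 0" --pt "0 0 0 0" --pt "0 0 0 0" --pt "0 0 0 0" --pt "0 0 -30 0" --pt "0 0 -50 0" --pt "0 0 -50 0" --pt "0 0 0 0" --gripper 0.35

```text
time: 7.38
tcp_pos: [503.8, 134.8, 350.5]
eef_rot: [-0.001, 0.999, -0.048, 0.003]
ft_force: [0.3, 0.4, -0.6]
width: 0.354
```

Run:
```python
from h import *
s=sense();print(s['time'],s['tcp_pos'],s['joint_positions'])
im1=cv2.resize(capture('top')[90:250,230:480],None,fx=3.2,fy=3.2,interpolation=cv2.INTER_CUBIC)
im2=capture('scene');cv2.imwrite('pics/s1.png',im2)
cv2.imwrite('pics/t1.png',np.clip(im1*1.5,0,255).astype(np.uint8))
```

```text
7.375 [503.79575279 134.78425557 350.46711324] [ 0.47807106  0.04958036 -0.81524912  1.53131253  0.03755107  1.56976672
 -2.00277427]
```

View pics/t1.png

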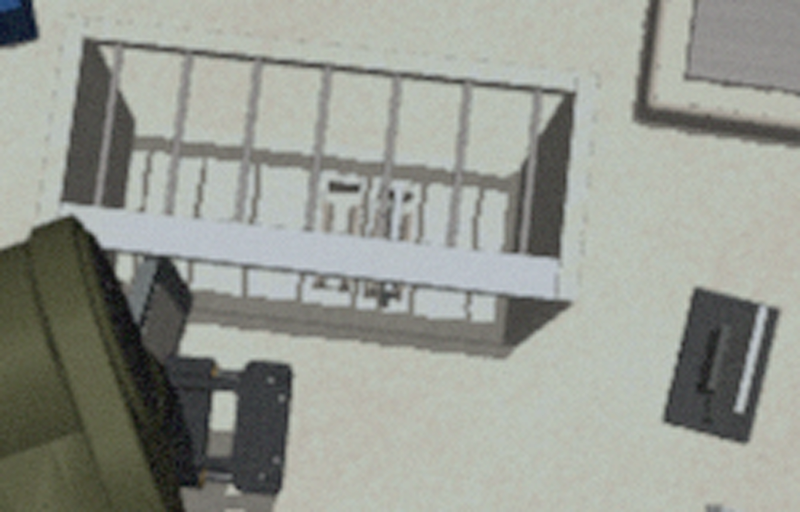

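The door is fully open: the left panel points at the robot at crop (160,300), and the handle stayed at the predicted open position. Rows can't tilt the tool directly, so I'll see what the arm does when pushed past its reach, where the header clearance needs a lean.

Emit:
arm_command --pt "50 32 0 0" --pt "50 32 0 0" --pt "50 32 0 0" --pt "50 32 0 0" --pt "50 32 0 0" --pt "50 32 0 0" --pt "50 32 0 0" --pt "50 32 0 0" --gripper 0.5

```text
time: 8.48
tcp_pos: [846.6, -121.9, 355.9]
eef_rot: [0.021, 0.999, -0.028, 0.016]
ft_force: [0.6, 4.3, 1.3]
width: 0.501
```

Emit:
arm_command --pt "30 3 0 0" --pt "30 3 0 0" --pt "30 3 0 0"

```text
time: 8.85
tcp_pos: [890.9, -117.9, 339.2]
eef_rot: [0.017, 0.999, -0.02, 0.041]
ft_force: [0.0, -0.7, -0.5]
width: 0.499
```

Run:
```python
from h import *
s=sense();r=R.from_quat(s['eef_rot'][[1,2,3,0]]).as_matrix();print(s['time'],s['tcp_pos'],s['joint_positions'].round(3));print(r.round(3))
```

```text
8.85 [ 890.85910313 -117.86746726  339.23854798] [ 0.109  1.052 -0.486  0.062  0.503  1.951 -1.521]
[[ 0.996 -0.041  0.081]
 [-0.038 -0.999 -0.036]
 [ 0.082  0.033 -0.996]]
```

Pushing past the limit does tilt the tool outward (z now has +0.08 in x), so I continue.

Emit:
arm_command --pt "40 2 0 0" --pt "40 2 0 0" --pt "40 2 0 0" --pt "40 2 0 0" --pt "40 2 0 0" --pt "40 2 0 0"

```text
time: 9.6
tcp_pos: [974.3, -124.4, 302.7]
eef_rot: [0.026, 0.992, -0.021, 0.123]
ft_force: [0.0, 0.4, -0.9]
width: 0.498
```

```bash
cat >> h.py <<'E'
def st():
    s=sense();r=R.from_quat(s['eef_rot'][[1,2,3,0]]).as_matrix();print(round(s['time'],2),s['tcp_pos'].round(1),s['joint_positions'].round(3),s['ft_force'].round(1),round(s['width'],3));print(r.round(3));return s,r
E
python3 -c "
from h import *
st()"
```

```text
9.6 [ 974.3 -124.4  302.7] [ 0.071  1.116  0.497  0.061 -0.451  1.722 -1.502] [ 0.   0.4 -0.9] 0.498
[[ 0.969 -0.049  0.242]
 [-0.036 -0.998 -0.057]
 [ 0.244  0.047 -0.969]]
```

Emit:
arm_command --pt "45 0 -5 0" --pt "45 0 -5 0" --pt "45 0 -5 0" --pt "45 0 -5 0" --pt "45 0 -5 0" --pt "45 0 -5 0" --pt "45 0 -5 0" --pt "45 0 -5 0"

```text
time: 10.6
tcp_pos: [1057.9, -107.9, 356.4]
eef_rot: [0.037, 0.967, -0.019, 0.251]
ft_force: [-0.2, 0.7, -0.1]
width: 0.501
```

```bash
python3 -c "
from h import *
st()"
```

```text
10.6 [1057.9 -107.9  356.4] [ 0.033  1.113  1.081  0.06  -1.018  1.487 -1.512] [-0.2  0.7 -0.1] 0.501
[[ 0.873 -0.056  0.484]
 [-0.018 -0.996 -0.082]
 [ 0.487  0.063 -0.871]]
```

Emit:
arm_command --pt "45 0 -5 0" --pt "45 0 -5 0" --pt "45 0 -5 0"

```text
time: 10.98
tcp_pos: [1078.8, -100.2, 398.0]
eef_rot: [0.041, 0.953, -0.017, 0.299]
ft_force: [-0.1, -1.0, -0.4]
width: 0.496
```

```bash
python3 -c "
from h import *
st()"
```

```text
10.97 [1078.8 -100.2  398. ] [ 0.023  1.091  1.146  0.058 -1.077  1.414 -1.518] [-0.1 -1.  -0.4] 0.496
[[ 0.821 -0.057  0.568]
 [-0.008 -0.996 -0.088]
 [ 0.571  0.068 -0.818]]
```

```bash
cat >> h.py <<'E'
def plan(tgt_grasp, psi=None, n=60):
    "tool-frame shift bringing grasp point to world target; turn so jaw lies along normal of yaw psi"
    s,r=st();g=s['tcp_pos']-18.7*r[:,2];d=r.T@(np.array(tgt_grasp)-g);print('grasp',g.round(1),'shift',d.round(1),'rows',np.linalg.norm(d)/n)
    if psi is not None:
        nn=r.T@np.array([np.sin(psi),-np.cos(psi),0]);print('turn',np.degrees(np.arctan2(-nn[0],nn[1])).round(1),'out-of-plane',np.degrees(np.arcsin(nn[2])).round(1))
E
python3 - <<'E'
from h import *
psi=-.245; pl=np.array([573,-350,48]); ax=np.array([np.cos(psi),np.sin(psi),0])
plan(pl-25*ax+[0,0,72-40+120],psi,54)
E
```

```text
10.97 [1078.8 -100.2  398. ] [ 0.023  1.091  1.146  0.058 -1.077  1.414 -1.518] [-0.1 -1.  -0.4] 0.496
[[ 0.821 -0.057  0.568]
 [-0.008 -0.996 -0.088]
 [ 0.571  0.068 -0.818]]
grasp [1068.2  -98.5  413.2] shift [-546.2  259.4  -99.2] rows 11.3475934506989
turn 11.1 out-of-plane -3.0
```

Emit:
arm_command --pt "-45 21 -8 0" --pt "-45 21 -8 0" --pt "-45 21 -8 0" --pt "-45 21 -8 0" --pt "-45 21 -8 0" --pt "-45 21 -8 0" --pt "-45 21 -8 0" --pt "-45 21 -8 0"

```text
time: 11.98
tcp_pos: [783.1, -244.6, 280.0]
eef_rot: [0.042, 0.951, -0.018, 0.305]
ft_force: [-0.3, -1.0, 0.8]
width: 0.501
```

Run:
```python
from h import *
psi=-.245; pl=np.array([573,-350,48]); ax=np.array([np.cos(psi),np.sin(psi),0])
plan(pl-25*ax+[0,0,150],psi,54)
```

```text
11.97 [ 783.1 -244.6  280. ] [-0.609  0.446  1.21   1.611 -0.802  0.851 -0.785] [-0.3 -1.   0.8] 0.501
[[ 0.814 -0.06   0.578]
 [-0.009 -0.996 -0.091]
 [ 0.581  0.069 -0.811]]
grasp [ 772.3 -242.9  295.2] shift [-237.5  107.5  -41.3] rows 4.88720215110103
turn 10.9 out-of-plane -3.0
```

Emit:
arm_command --pt "-47.5 21.5 -8 0" --pt "-47.5 21.5 -8 0" --pt "-47.5 21.5 -8 0" --pt "-47.5 21.5 -8 0" --pt "-47.5 21.5 -8 0" --pt "0 0 0 5.5" --pt "0 0 0 5.5" --pt "0 0 0 0"

```text
time: 12.98
tcp_pos: [561.5, -345.7, 182.8]
eef_rot: [0.013, 0.945, -0.109, 0.307]
ft_force: [0.3, -0.1, 0.0]
width: 0.5
```

Run:
```python
from h import *
psi=-.245; pl=np.array([573,-350,48]); ax=np.array([np.cos(psi),np.sin(psi),0])
plan(pl-25*ax+[0,0,150],psi,54)
t=capture('top')[150:250,390:510];s=capture('scene');cv2.imwrite('pics/s2.png',s)
cv2.imwrite('pics/e.png',np.clip(np.hstack([cv2.resize(t,None,fx=4,fy=4,interpolation=cv2.INTER_CUBIC),cv2.resize(s[80:180,200:280],None,fx=4,fy=4,interpolation=cv2.INTER_CUBIC)])*1.4,0,255).astype(np.uint8))
```

```text
12.97 [ 561.5 -345.7  182.8] [-0.529 -0.021  1.215  2.054 -0.515  0.603 -0.754] [ 0.3 -0.1  0. ] 0.5
[[ 0.787 -0.214  0.578]
 [-0.199 -0.976 -0.091]
 [ 0.584 -0.043 -0.811]]
grasp [ 550.7 -344.   197.9] shift [-1.5  0.4 -1.2] rows 0.0354816084829751
turn -0.1 out-of-plane -3.0
```

View pics/e.png

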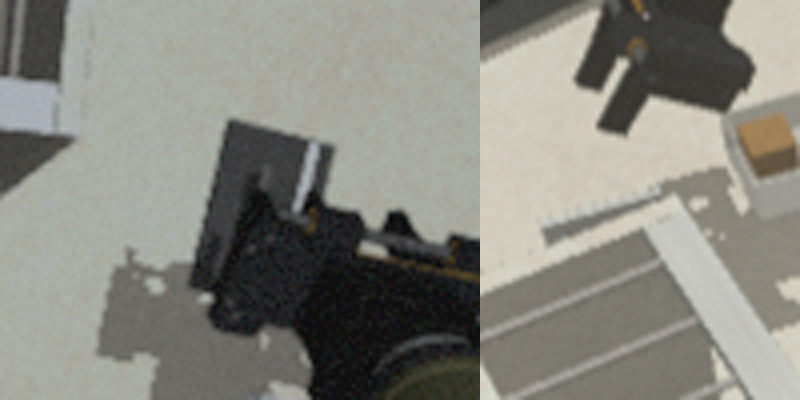

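Run:
```python
from h import *
s,r=st();t=s['tcp_pos']
for n in('top','scene'):
    for w in(-21.75,0,21.75): print(n,w,proj(n,[t+w*r[:,1]])[0].round(1))
# plate model projected
psi=-.245;ax=np.array([np.cos(psi),np.sin(psi),0]);nn=np.array([-ax[1],ax[0],0])
for c in ([573,-350,88],):
    for n in('top','scene'): print(n,[proj(n,[np.array(c)+a*48*ax+b*4*nn])[0].round(1).tolist() for a in(-1,1) for b in(-1,1)])
im=cv2.imread('pics/scene0.png')[120:150,205:255]; 
g=cv2.cvtColor(im,cv2.COLOR_BGR2GRAY)
for c in range(8,44,5): print(205+c,[int(v) for v in g[:,c]])
```

```text
13.07 [ 561.7 -345.5  182.7] [-0.529 -0.02   1.215  2.054 -0.515  0.604 -0.754] [ 0.3  0.5 -0.1] 0.505
[[ 0.788 -0.213  0.578]
 [-0.197 -0.976 -0.091]
 [ 0.584 -0.042 -0.811]]
top -21.75 [468.2 200.4]
top 0 [476.7 202.2]
top 21.75 [485.2 204.1]
scene -21.75 [231.2 111.1]
scene 0 [228.9 106.5]
scene 21.75 [226.7 101.9]
top [[463.0, 219.2], [460.1, 218.5], [470.3, 185.4], [467.4, 184.7]]
scene [[244.8, 124.8], [245.6, 126.5], [214.5, 133.8], [215.2, 135.6]]
213 [143, 142, 139, 138, 139, 140, 141, 142, 142, 141, 142, 143, 142, 141, 141, 141, 144, 144, 141, 142, 142, 141, 141, 140, 141, 141, 141, 131, 99, 85]
218 [142, 141, 140, 142, 141, 140, 138, 139, 141, 142, 142, 142, 141, 140, 137, 127, 97, 82, 81, 83, 97, 126, 143, 145, 145, 128, 92, 84, 86, 87]
223 [137, 139, 140, 138, 137, 139, 137, 137, 138, 139, 139, 139, 140, 137, 120, 86, 80, 82, 92, 122, 140, 145, 145, 129, 89, 85, 83, 84, 85, 83]
228 [138, 139, 138, 139, 140, 141, 140, 140, 139, 139, 134, 132, 128, 107, 82, 80, 93, 124, 140, 140, 139, 126, 87, 85, 85, 84, 84, 84, 85, 84]
233 [140, 141, 141, 139, 139, 138, 138, 140, 142, 142, 138, 121, 86, 79, 97, 125, 141, 142, 142, 126, 88, 85, 84, 84, 84, 84, 83, 83, 82, 98]
238 [139, 140, 139, 140, 140, 139, 140, 135, 131, 132, 113, 82, 104, 133, 142, 144, 142, 124, 86, 81, 84, 83, 85, 84, 83, 83, 87, 102, 110, 87]
243 [137, 139, 139, 138, 141, 140, 136, 133, 122, 92, 112, 142, 143, 141, 141, 140, 138, 138, 137, 135, 125, 107, 82, 77, 83, 103, 107, 84, 77, 84]
248 [139, 139, 136, 140, 141, 139, 139, 138, 141, 144, 145, 144, 143, 140, 135, 136, 137, 137, 138, 137, 139, 139, 140, 139, 139, 136, 138, 136, 120, 95]
```

The top and scene views agree with the model within about 2 px. The plate lies under the grasp point at local x = -25 as planned, so I descend 128 mm vertically and grip.

Emit:
arm_command --pt "-18.7 1.3 26 0" --pt "-18.7 1.3 26 0" --pt "-18.7 1.3 26 0" --pt "-18.7 1.3 26 0" --pt "0 0 0 0"

```text
time: 13.7
tcp_pos: [559.7, -344.4, 51.2]
eef_rot: [0.013, 0.946, -0.109, 0.304]
ft_force: [0.4, -0.9, 0.1]
width: 0.499
```

Emit:
arm_command --pt "0 0 0 0" --pt "0 0 0 0" --pt "0 0 0 0" --pt "0 0 0 0" --pt "0 0 0 0" --pt "0 0 0 0" --gripper 0.0

```text
time: 14.45
tcp_pos: [561.8, -346.0, 54.9]
eef_rot: [0.013, 0.945, -0.11, 0.307]
ft_force: [-1.0, -1.5, 4.5]
width: 0.091
```

Run:
```python
from h import *
plan([0,0,70],-.245)
```

```text
14.45 [ 561.8 -346.    54.9] [-0.21   0.319  0.981  2.153 -1.261  0.583 -0.101] [-1.  -1.5  4.5] 0.091
[[ 0.787 -0.215  0.578]
 [-0.199 -0.976 -0.093]
 [ 0.584 -0.042 -0.811]]
grasp [ 551.  -344.3   70. ] shift [-502.2 -217.2 -350.3] rows 10.827852485275498
turn -0.1 out-of-plane -2.9
```

Gripped (8 mm). Lift straight up.

Emit:
arm_command --pt "9.3 -0.7 -13 0" --pt "18.7 -1.3 -26 0" --pt "18.7 -1.3 -26 0" --pt "18.7 -1.3 -26 0" --pt "0 0 0 0"

```text
time: 15.08
tcp_pos: [562.7, -345.4, 168.7]
eef_rot: [0.012, 0.945, -0.108, 0.309]
ft_force: [-0.2, 0.4, -1.1]
width: 0.092
```

Run:
```python
from h import *
plan([0,0,70],-.1166)
p=np.load('cup.npy')
im0=cv2.imread('pics/top0.png')
t=capture('top');s=capture('scene')
a=cv2.resize(s[90:180,190:290],None,fx=4,fy=4,interpolation=cv2.INTER_CUBIC)
b=cv2.resize(cv2.imread('pics/scene0.png')[190:280,220:320],None,fx=4,fy=4,interpolation=cv2.INTER_CUBIC)
# overlay predicted free slot centreline for y=-22 : red at divider cheeks top z=54, floor
cv2.imwrite('pics/f.png',np.clip(np.hstack([a,b])*1.4,0,255).astype(np.uint8))
```

```text
15.07 [ 562.7 -345.4  168.7] [-0.496  0.032  1.205  2.069 -0.635  0.598 -0.651] [-0.2  0.4 -1.1] 0.092
[[ 0.786 -0.213  0.581]
 [-0.197 -0.976 -0.09 ]
 [ 0.586 -0.044 -0.809]]
grasp [ 551.9 -343.7  183.8] shift [-568.1 -213.2 -259.6] rows 11.00064687036209
turn -6.0 out-of-plane 1.3
```

View pics/f.png

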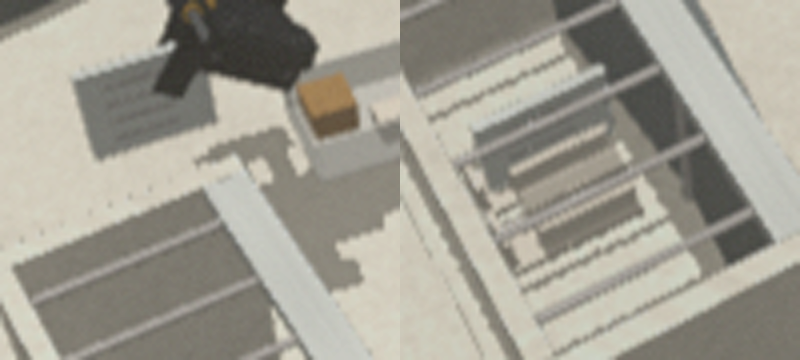

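The plate hangs level with the fingers near its robot-side end (left picture). On the right, the stored plate's top runs (475,128)-(603,68), and the free divider lies nearer the camera. I need a close crop of that divider for its y.

Run:
```python
from h import *
p=np.load('cup.npy')
x0,y0,x1,y1,k=228,200,294,262,9
im=crop('scene','g',x0,y0,x1,y1,k,1.5)
t=capture('top')[130:190,315:365]
t=np.clip(cv2.resize(t,None,fx=5,fy=5,interpolation=cv2.INTER_CUBIC)*1.6,0,255).astype(np.uint8)
H=max(im.shape[0],t.shape[0]);pad=lambda a:np.vstack([a,np.zeros((H-a.shape[0],a.shape[1],3),np.uint8)])
o=np.hstack([im,pad(t)]);print(o.shape);cv2.imwrite('pics/g2.png',o[:, :800])
```

```text
(558, 844, 3)
```

View pics/g2.png

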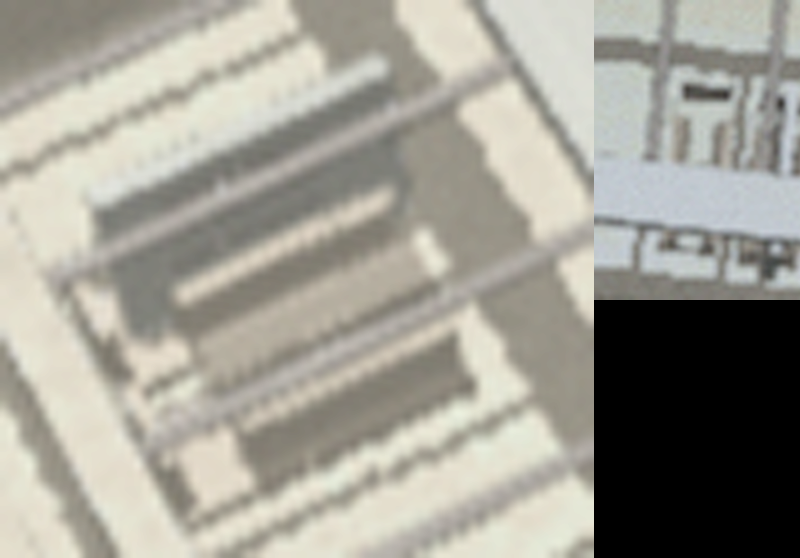

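Run:
```python
from h import *
p=np.load('cup.npy')
c,s_=np.cos(p[2]),np.sin(p[2]);inv=lambda P:(np.array([[c,s_],[-s_,c]])@(np.array(P)[:2]-p[:2])).round(1)
S=lambda x,y:(228+x/9,200+y/9)
print('handle scene',onz('scene',295.6,162.5,256)[:2],'gripped at 558.9,-12.7')
print('handle proj',proj('scene',[[558.9,-12.7,256]]),proj('top',[[558.9,-12.7,256]]), 'top read', tp(347,355))
for nm,a,b,z in(('stored top near edge',(95,208),(388,70),100),('stored far edge',(90,190),(380,58),100),('used L cheek top',(175,298),(395,195),54),('free L cheek top',(250,420),(460,330),54),('band',(195,362),(428,258),54)):
    print(nm,inv(onz('scene',*S(*a),z)),inv(onz('scene',*S(*b),z)))
T=lambda x,y:(315+(x-594)/5,130+y/5)
for nm,q,zs in(('front bits',(688,243),(20,54)),('rear rect',(707,92),(20,54)),('cheekL',(680,140),(40,54)),('cheekR',(722,145),(40,54)),('used front',(772,258),(20,54)),('plate gap',(772,100),(54,100))):
    print(nm,[inv(onz('top',*T(*q),z)).tolist() for z in zs])
# held plate corners in scene (left picture f: origin 190,90 scale 4)
s,r=st();
for q,z in(((75,78),201.8),((98,160),121.8),((215,122),121.8)): print('held',onz('scene',190+q[0]/4,90+q[1]/4,z))
g=s['tcp_pos']-18.7*r[:,2];ax=r[:,0]*[1,1,0];ax/=np.linalg.norm(ax);print('grasp',g,'ax',ax,'pred front end',g+73*ax,'back end',g-23*ax)
```

```text
handle scene [560.1857117   -9.02594285] gripped at 558.9,-12.7
handle proj [[295.15439737 161.29728138]] [[344.37395681 200.06456241]] top read (343.4375, 200.9375)
stored top near edge [118.7 -62.5] [ 24.4 -62.6]
stored far edge [117.4 -68.8] [ 24.5 -67.6]
used L cheek top [105.3 -51.2] [ 32.7 -50.4]
free L cheek top [103.8  -3. ] [37.2  1. ]
band [109.4 -28.6] [ 34.2 -25.7]
front bits [[36.5, -21.9], [30.7, -22.2]]
rear rect [[128.1, -22.7], [119.6, -22.9]]
cheekL [[93.0, -10.5], [89.8, -10.7]]
cheekR [[92.8, -35.1], [89.7, -35.0]]
used front [[33.3, -72.1], [27.6, -70.8]]
plate gap [[119.2, -60.7], [107.7, -59.4]]
15.28 [ 560.6 -344.   164.1] [-0.493  0.039  1.203  2.073 -0.637  0.599 -0.65 ] [-0.3 -0.4 -1.3] 0.091
[[ 0.79  -0.214  0.575]
 [-0.199 -0.976 -0.09 ]
 [ 0.58  -0.043 -0.813]]
held [ 620.67315285 -349.76323859  201.8       ]
held [ 621.42661272 -347.2502248   121.8       ]
held [ 532.21098193 -328.34627886  121.8       ]
grasp [ 549.85853249 -342.33097229  179.29164022] ax [ 0.96972861 -0.24418521  0.        ] pred front end [ 620.64872122 -360.15649275  179.29164022] back end [ 527.5547744  -336.71471242  179.29164022]
```

Measured divider: cupboard frame (68,-22), world about (680,4). To pass the cupboard's front-right corner the plate must go back, left, then in, and I'll watch the near-reach limit in short steps.

Emit:
arm_command --pt "-21.7 -25 -14.2 0" --pt "-21.7 -25 -14.2 0" --pt "-7 -34 -3 0" --pt "-7 -34 -3 0" --pt "0 0 0 -3" --pt "0 0 0 -3" --pt "0 0 0 0"

```text
time: 16.15
tcp_pos: [524.3, -223.5, 162.0]
eef_rot: [0.027, 0.952, -0.062, 0.299]
ft_force: [0.3, -0.4, -1.9]
width: 0.087
```

Run:
```python
from h import *
plan([512,-145,170],-.1166)
```

```text
16.15 [ 524.3 -223.5  162. ] [-0.269 -0.273  0.669  2.268  0.02   0.497 -1.282] [ 0.3 -0.4 -1.9] 0.087
[[ 0.813 -0.133  0.566]
 [-0.101 -0.991 -0.088]
 [ 0.573  0.014 -0.819]]
grasp [ 513.7 -221.8  177.3] shift [-13.3 -76.   -1.8] rows 1.2868323586160306
turn -0.3 out-of-plane 1.2
```

Emit:
arm_command --pt "-14.3 0 20.5 0" --pt "-14.3 0 20.5 0" --pt "-5 -38 -4 0" --pt "-5 -38 -4 0" --pt "0 0 0 0"

```text
time: 16.77
tcp_pos: [522.1, -144.3, 111.8]
eef_rot: [0.027, 0.952, -0.059, 0.299]
ft_force: [0.1, 0.2, -2.1]
width: 0.093
```

Run:
```python
from h import *
plan([545,16,122],-.1166)
plan([538,-50,122],-.1166)
```

```text
16.77 [ 522.1 -144.3  111.8] [-0.203 -0.234  0.435  2.387  0.113  0.36  -1.536] [ 0.1  0.2 -2.1] 0.093
[[ 0.814 -0.128  0.567]
 [-0.096 -0.992 -0.086]
 [ 0.573  0.015 -0.819]]
grasp [ 511.5 -142.7  127.1] shift [   9.1 -161.7    9.6] rows 2.704539829819348
turn -0.0 out-of-plane 1.1
16.77 [ 522.1 -144.3  111.8] [-0.203 -0.234  0.435  2.387  0.113  0.36  -1.536] [ 0.1  0.2 -2.1] 0.093
[[ 0.814 -0.128  0.567]
 [-0.096 -0.992 -0.086]
 [ 0.573  0.015 -0.819]]
grasp [ 511.5 -142.7  127.1] shift [  9.7 -95.4  11.3] rows 1.6091031164769887
turn -0.0 out-of-plane 1.1
```

Emit:
arm_command --pt "0 -48 -1 0" --pt "0 -48 -1 0" --pt "4.5 -33 6 0" --pt "4.6 -32.7 5.6 0" --pt "0 0 0 0"

```text
time: 17.4
tcp_pos: [558.1, 12.7, 108.2]
eef_rot: [0.026, 0.951, -0.06, 0.301]
ft_force: [0.7, -0.5, -2.1]
width: 0.088
```

Run:
```python
from h import *
plan([545,16,122],-.1166)
ax=np.array([np.cos(.1166),-np.sin(.1166),0]);c=np.array([680,4,0])
plan(c-(45+25)*ax+[0,0,122],-.1166)
t=capture('top')[110:230,270:420];t=cv2.resize(t,None,fx=3,fy=3,interpolation=cv2.INTER_CUBIC)
s=capture('scene')[140:260,225:355];s=cv2.resize(s,None,fx=3,fy=3,interpolation=cv2.INTER_CUBIC)
cv2.imwrite('pics/i.png',np.clip(np.hstack([t,s])*1.5,0,255).astype(np.uint8)[:, :800] if 0 else cv2.resize(np.clip(np.hstack([t,s])*1.5,0,255).astype(np.uint8),(798,342)))
```

```text
17.4 [558.1  12.7 108.2] [-0.07  -0.132 -0.126  2.336  0.489  0.396 -2.298] [ 0.7 -0.5 -2.1] 0.088
[[ 0.812 -0.13   0.569]
 [-0.098 -0.991 -0.086]
 [ 0.575  0.014 -0.818]]
grasp [547.4  14.4 123.5] shift [-3.  -1.3 -0.3] rows 0.05475536795574214
turn -0.2 out-of-plane 1.1
17.4 [558.1  12.7 108.2] [-0.07  -0.132 -0.126  2.336  0.489  0.396 -2.298] [ 0.7 -0.5 -2.1] 0.088
[[ 0.812 -0.13   0.569]
 [-0.098 -0.991 -0.086]
 [ 0.575  0.014 -0.818]]
grasp [547.4  14.4 123.5] shift [50.6 -6.  37.3] rows 1.0518999264264588
turn -0.2 out-of-plane 1.1
```

View pics/i.png

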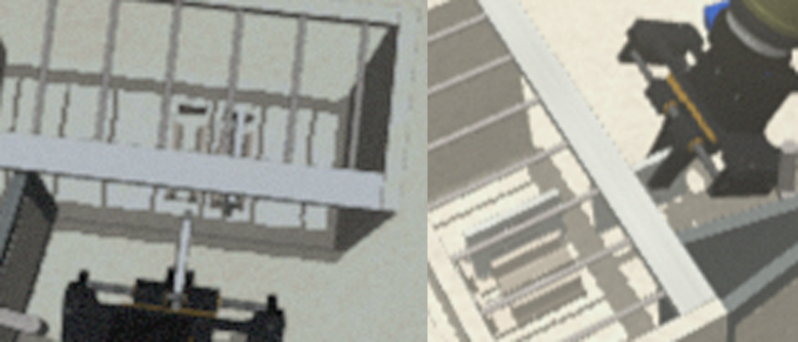

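The top view shows the plate top (190,215)-(182,262) heading for the free divider (188,195), with the handle (30,325) clear of the gripper's left end (65,300). I check the lateral offset in the same view.

Run:
```python
from h import *
p=np.load('cup.npy')
c,s_=np.cos(p[2]),np.sin(p[2]);inv=lambda P:(np.array([[c,s_],[-s_,c]])@(np.array(P)[:2]-p[:2])).round(1)
V=lambda x,y:(270+x/2.85,110+y/2.85)
for q in((190.5,215),(183,262)): print('plate top',inv(onz('top',*V(*q),141.5)))
for q,z in(((181,199),54),((181,199),20),((192,109),20),((191,140),54)): print('div',inv(onz('top',*V(*q),z)))
s,r=st();g=s['tcp_pos']-18.7*r[:,2];print('grasp cup',inv(g))
# finer: bright strip columns and divider profile
im=capture('top').astype(int).sum(2)
for v in range(186,202,3): print(v,im[v,326:348].tolist())
for v in (150,156,160,178,180,182): print('D',v,im[v,322:352].tolist())
```

```text
plate top [ -1.4 -32.8]
plate top [-45.5 -30.9]
div [ 27.1 -21.7]
div [ 32.8 -21.5]
div [128.5 -22. ]
div [ 88.1 -24.8]
17.5 [556.9   9.7 107.8] [-0.069 -0.134 -0.122  2.338  0.489  0.397 -2.297] [ 0.1 -1.3 -2.4] 0.09
[[ 0.812 -0.134  0.568]
 [-0.102 -0.991 -0.089]
 [ 0.574  0.015 -0.818]]
grasp cup [-66.4 -31.2]
186 [221, 229, 229, 231, 237, 229, 221, 218, 223, 233, 230, 222, 209, 210, 233, 265, 299, 308, 310, 308, 304, 277]
189 [227, 230, 226, 225, 217, 227, 227, 227, 220, 304, 370, 326, 248, 230, 239, 230, 238, 234, 232, 223, 228, 235]
192 [229, 222, 225, 223, 225, 216, 214, 215, 243, 322, 367, 296, 208, 201, 204, 205, 196, 202, 211, 209, 203, 214]
195 [298, 305, 306, 302, 298, 263, 221, 217, 302, 374, 357, 293, 237, 220, 217, 226, 229, 224, 216, 225, 221, 221]
198 [360, 345, 343, 348, 345, 353, 305, 232, 309, 365, 309, 297, 355, 352, 345, 352, 355, 352, 352, 362, 350, 348]
201 [352, 349, 353, 351, 346, 292, 215, 291, 360, 375, 313, 306, 353, 354, 364, 353, 349, 350, 361, 352, 348, 353]
D 150 [361, 369, 360, 362, 309, 271, 272, 314, 332, 330, 328, 305, 301, 296, 302, 293, 295, 293, 283, 283, 329, 301, 235, 306, 361, 342, 266, 243, 267, 196]
D 156 [370, 365, 367, 307, 267, 275, 307, 356, 333, 287, 257, 239, 308, 356, 359, 360, 321, 238, 248, 284, 316, 281, 230, 312, 336, 283, 247, 249, 234, 178]
D 160 [357, 362, 345, 294, 261, 282, 331, 355, 334, 281, 237, 274, 333, 362, 367, 366, 296, 223, 273, 316, 281, 231, 278, 335, 328, 259, 264, 269, 223, 185]
D 178 [331, 271, 284, 337, 367, 322, 244, 197, 157, 244, 334, 366, 362, 358, 278, 195, 238, 288, 271, 224, 291, 282, 228, 253, 239, 204, 180, 157, 197, 255]
D 180 [310, 230, 305, 372, 363, 334, 310, 302, 300, 293, 299, 300, 317, 285, 206, 181, 181, 276, 279, 223, 302, 306, 221, 210, 184, 203, 200, 176, 235, 302]
D 182 [307, 234, 312, 366, 364, 363, 362, 367, 363, 363, 361, 368, 364, 361, 360, 363, 363, 310, 227, 276, 337, 297, 198, 209, 203, 192, 173, 145, 134, 128]
```

Emit:
arm_command --pt "0 -8 0 0" --pt "17 0 12.3 0" --pt "17 0 12.3 0" --pt "17 0 12.3 0" --pt "0 0 0 0" --pt "0 0 0 0"

```text
time: 18.3
tcp_pos: [620.0, 10.3, 107.5]
eef_rot: [0.027, 0.951, -0.061, 0.301]
ft_force: [0.2, 0.7, -2.0]
width: 0.089
```

Run:
```python
from h import *
p=np.load('cup.npy')
c,s_=np.cos(p[2]),np.sin(p[2]);inv=lambda P:(np.array([[c,s_],[-s_,c]])@(np.array(P)[:2]-p[:2])).round(1)
gs=[]
for i in range(6):
    im=capture('top');s=sense();r=R.from_quat(s['eef_rot'][[1,2,3,0]]).as_matrix();gs.append(s['tcp_pos']-18.7*r[:,2])
print(np.array(gs).round(1).tolist());g=np.mean(gs,0);print('mean',g.round(1),inv(g),s['joint_positions'].round(2),s['ft_force']);print(r.round(3))
b=cv2.resize(im[125:205,305:375],None,fx=7,fy=7,interpolation=cv2.INTER_CUBIC)
cv2.imwrite('pics/j.png',np.clip(b*1.6,0,255).astype(np.uint8))
```

```text
[[609.3, 12.1, 122.9], [609.4, 12.2, 123.1], [609.5, 12.2, 123.2], [609.7, 12.2, 123.3], [609.8, 12.2, 123.4], [609.9, 12.2, 123.5]]
mean [609.6  12.2 123.2] [ -3.6 -23.1] [-0.06  0.01 -0.11  2.21  0.51  0.38 -2.29] [-0.38830716 -0.52397355 -1.81663549]
[[ 0.811 -0.132  0.57 ]
 [-0.1   -0.991 -0.088]
 [ 0.577  0.015 -0.817]]
```

View pics/j.png

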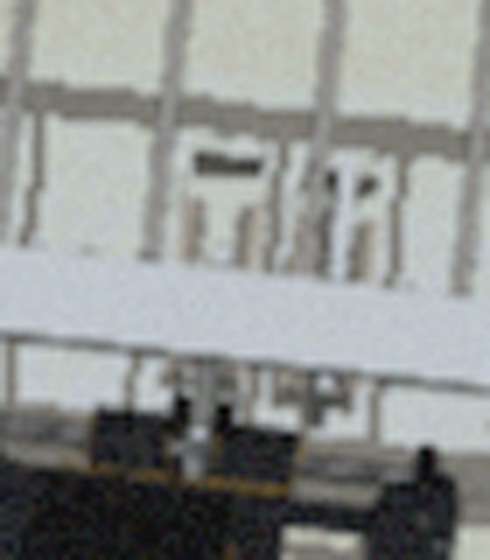

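Run:
```python
from h import *
p=np.load('cup.npy')
c,s_=np.cos(p[2]),np.sin(p[2]);inv=lambda P:(np.array([[c,s_],[-s_,c]])@(np.array(P)[:2]-p[:2])).round(1)
J=lambda x,y:(305+x/7,125+y/7)
for nm,q,zs in(('plate near header',(205,395),(141.5,)),('plate',(197,440),(141.5,)),('front bits',(203,378),(20,54)),('cheek mid',(223,235),(20,54,141.5)),('rear rect',(228,163),(20,54)),('stop',(345,185),(54,100))):
    print(nm,[inv(onz('top',*J(*q),z)).tolist() for z in zs])
g=np.array([609.6,12.2,123.2]);ax=np.array([.9932,-.1163,0])
print('plate front pred px', (np.array(proj('top',[g+73*ax+[0,0,18]])[0])-[305,125])*7, (np.array(proj('top',[g+73*ax+[0,0,-62]])[0])-[305,125])*7)
print('slot y-22 pts px',[((proj('top',W(p,[(x,-22,z)]))[0]-[305,125])*7).round().tolist() for x,z in((32,54),(104,54),(123,54),(123,20),(32,20))])
im=capture('top').astype(int).sum(2)
for v in (152,156,158,160,177,179,181,183,185): print(v,im[v,325:347].tolist())
```

```text
plate near header [[8.5, -24.9]]
plate [[-8.9, -23.9]]
front bits [[35.4, -22.7], [29.7, -22.9]]
cheek mid [[97.3, -24.0], [89.7, -24.2], [70.1, -24.6]]
rear rect [[128.5, -22.6], [119.9, -22.8]]
stop [[116.2, -71.7], [104.8, -69.9]]
plate front pred px [218.6637162  236.57586453] [214.90705154 279.45910005]
slot y-22 pts px [[202.0, 372.0], [222.0, 200.0], [227.0, 156.0], [225.0, 175.0], [201.0, 386.0]]
152 [346, 297, 272, 284, 328, 325, 324, 354, 349, 361, 361, 370, 365, 357, 367, 359, 368, 340, 286, 236, 314, 340]
156 [311, 269, 274, 316, 366, 344, 303, 267, 244, 313, 368, 364, 365, 315, 248, 244, 296, 324, 292, 232, 313, 342]
158 [318, 277, 270, 314, 368, 336, 283, 258, 250, 325, 360, 367, 368, 318, 234, 255, 302, 322, 283, 230, 314, 325]
160 [297, 267, 293, 329, 357, 330, 284, 245, 271, 343, 345, 336, 354, 294, 234, 264, 313, 276, 232, 286, 353, 333]
177 [312, 371, 352, 303, 233, 203, 243, 238, 208, 213, 190, 194, 210, 233, 265, 228, 167, 219, 239, 207, 216, 233]
179 [366, 373, 304, 215, 201, 170, 208, 225, 195, 218, 188, 148, 145, 192, 286, 279, 231, 308, 300, 236, 270, 248]
181 [371, 368, 372, 369, 292, 145, 214, 243, 223, 222, 190, 211, 231, 194, 233, 257, 230, 310, 301, 187, 183, 149]
183 [276, 278, 290, 275, 187, 31, 42, 166, 226, 221, 172, 54, 31, 186, 241, 237, 317, 360, 344, 313, 320, 316]
185 [51, 52, 42, 40, 53, 54, 73, 175, 226, 195, 106, 49, 65, 117, 163, 179, 240, 281, 286, 314, 326, 352]
```

Plate and slot middle agree within about 1.5 mm (plate -24, slot -22.7, in cupboard y). I nudge 1 mm left and lower gently.

Emit:
arm_command --pt "0 -1.2 0 0" --pt "-3.5 0 4.9 0" --pt "-3.5 0 4.9 0" --pt "-3.5 0 4.9 0" --pt "-2.9 0 4.1 0" --pt "0 0 0 0"

```text
time: 19.4
tcp_pos: [620.6, 11.9, 84.1]
eef_rot: [0.027, 0.951, -0.061, 0.301]
ft_force: [-0.1, 1.8, -2.1]
width: 0.09
```

Run:
```python
from h import *
plan([609.6,13,86],-.1166)
```

```text
19.4 [620.6  11.9  84.1] [-0.062  0.047 -0.111  2.226  0.608  0.337 -2.393] [-0.1  1.8 -2.1] 0.09
[[ 0.812 -0.131  0.569]
 [-0.099 -0.991 -0.088]
 [ 0.576  0.015 -0.817]]
grasp [609.9  13.6  99.4] shift [-7.9  0.4 10.8] rows 0.2242159220669325
turn -0.2 out-of-plane 1.2
```

Emit:
arm_command --pt "-3.5 0 4.9 0" --pt "-3.5 0 4.9 0" --pt "-0.9 0 1.2 0" --pt "0 0 0 0"

```text
time: 19.9
tcp_pos: [620.8, 11.7, 71.2]
eef_rot: [0.027, 0.951, -0.061, 0.301]
ft_force: [1.9, 3.6, -2.9]
width: 0.095
```

Run:
```python
from h import *
ax=np.array([.9932,-.1163,0]);plan(np.array([680,4.5,85])-22*ax,-.1166)
```

```text
19.9 [620.8  11.7  71.2] [-0.071  0.07  -0.102  2.235  0.671  0.311 -2.458] [ 1.9  3.6 -2.9] 0.095
[[ 0.811 -0.132  0.57 ]
 [-0.099 -0.991 -0.088]
 [ 0.576  0.014 -0.817]]
grasp [610.1  13.4  86.5] shift [38.7 -0.1 29.1] rows 0.8081318344352625
turn -0.2 out-of-plane 1.2
```

Emit:
arm_command --pt "9.6 -0.4 7 0" --pt "9.6 -0.3 7 0" --pt "9.6 0 7 0" --pt "0 0 0 0"

```text
time: 20.4
tcp_pos: [657.8, 7.4, 71.3]
eef_rot: [0.027, 0.951, -0.061, 0.302]
ft_force: [2.0, 3.5, -2.3]
width: 0.095
```

Run:
```python
from h import *
ax=np.array([.9932,-.1163,0]);plan(np.array([680,4.5,84])-22*ax,-.1166)
```

```text
20.4 [657.8   7.4  71.3] [-0.055  0.141 -0.097  2.156  0.648  0.309 -2.414] [ 2.   3.5 -2.3] 0.095
[[ 0.81  -0.132  0.571]
 [-0.1   -0.991 -0.088]
 [ 0.578  0.014 -0.816]]
grasp [647.2   9.   86.6] shift [7.6 0.5 8.6] rows 0.19104668435299507
turn -0.3 out-of-plane 1.2
```

Emit:
arm_command --pt "4.5 0 3.2 0" --pt "4.9 0 3.5 0" --pt "-1.2 0 1.7 0" --pt "-1.2 0 1.7 0" --pt "-0.6 0 0.8 0" --pt "0 0 0 0"

```text
time: 21.15
tcp_pos: [668.4, 6.0, 66.9]
eef_rot: [0.027, 0.951, -0.061, 0.302]
ft_force: [-1.5, 4.0, 4.1]
width: 0.092
```

Run:
```python
from h import *
ax=np.array([.9932,-.1163,0]);plan(np.array([680,4.5,82])-22*ax,-.1166)
```

```text
21.15 [668.4   6.   66.9] [-0.057  0.168 -0.09   2.136  0.659  0.301 -2.419] [-1.5  4.   4.1] 0.092
[[ 0.81  -0.132  0.572]
 [-0.099 -0.991 -0.088]
 [ 0.578  0.014 -0.816]]
grasp [657.7   7.6  82.2] shift [0.3 0.5 0.5] rows 0.012970240120878064
turn -0.3 out-of-plane 1.2
```

The floor contact is felt (Fz -2.3 → +4.1), so the plate is seated. Release and back out along the tool axis.

Emit:
arm_command --pt "0 0 0 0" --pt "0 0 0 0" --pt "0 0 0 0" --pt "0 0 0 0" --pt "0 0 0 0" --gripper 0.35

```text
time: 21.78
tcp_pos: [667.5, 5.3, 65.5]
eef_rot: [0.027, 0.951, -0.061, 0.301]
ft_force: [-0.5, -1.0, -0.3]
width: 0.346
```

Emit:
arm_command --pt "0 0 -15 0" --pt "0 0 -25 0" --pt "0 0 -30 0" --pt "0 0 -30 0" --pt "0 0 -20 0" --pt "0 0 0 0"

```text
time: 22.52
tcp_pos: [599.8, 16.4, 165.6]
eef_rot: [0.027, 0.951, -0.061, 0.303]
ft_force: [0.1, 0.0, -0.1]
width: 0.35
```

Run:
```python
from h import *
st()
t=capture('top')[110:230,270:420];t=cv2.resize(t,None,fx=2.85,fy=2.85,interpolation=cv2.INTER_CUBIC)
s=capture('scene')[185:275,215:310];s=cv2.resize(s,None,fx=3.8,fy=3.8,interpolation=cv2.INTER_CUBIC)
o=np.hstack([t,s]);print(o.shape);cv2.imwrite('pics/k.png',np.clip(o*1.5,0,255).astype(np.uint8))
```

```text
22.52 [599.8  16.4 165.6] [-0.024 -0.121 -0.159  2.195  0.369  0.506 -2.159] [ 0.1  0.  -0.1] 0.35
[[ 0.809 -0.132  0.573]
 [-0.1   -0.991 -0.088]
 [ 0.579  0.014 -0.815]]
(342, 789, 3)
```

View pics/k.png

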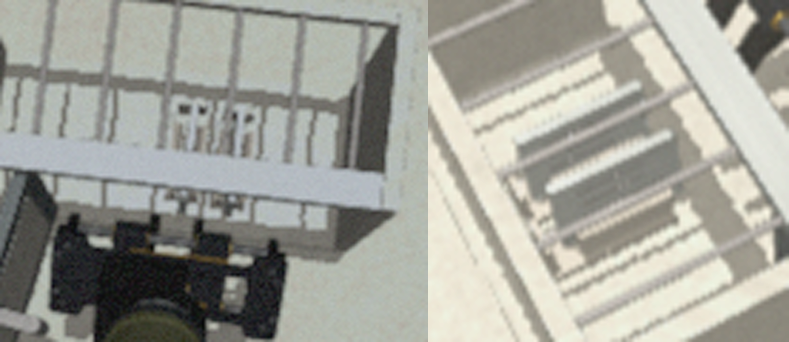

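Run:
```python
from h import *
p=np.load('cup.npy')
c,s_=np.cos(p[2]),np.sin(p[2]);inv=lambda P:(np.array([[c,s_],[-s_,c]])@(np.array(P)[:2]-p[:2])).round(1)
K=lambda x,y:(215+(x-428)/3.8,185+y/3.8)
for q in((517,146),(641,87),(548,190),(673,136)): print(inv(onz('scene',*K(*q),100)))
s=sense();print(s['ft_force'],s['joint_velocities'].round(3))
```

```text
[119.3 -61.9]
[ 24.7 -62.4]
[115.6 -19.9]
[ 23.8 -15.5]
[-0.4818712  -0.12904225 -0.88536906] [ 0.     0.023  0.     0.004 -0.002  0.004  0.001]
```

Both plates stand upright and parallel. I move a little right and back, away from the door panel, then hand in.

Emit:
arm_command --pt "0 12 -8 0" --pt "0 13 -12 0" --pt "0 0 0 0" --pt "0 0 0 0"

```text
time: 23.12
tcp_pos: [584.5, -6.5, 179.4]
eef_rot: [0.027, 0.951, -0.061, 0.301]
ft_force: [-0.2, 0.2, 0.3]
width: 0.353
```

Run:
```python
from h import *
s,r=st();print(s['joint_velocities'].round(3));print(job_done())
```

```text
23.12 [584.5  -6.5 179.4] [-0.022 -0.178 -0.108  2.211  0.289  0.533 -2.039] [-0.2  0.2  0.3] 0.353
[[ 0.812 -0.132  0.569]
 [-0.1   -0.991 -0.088]
 [ 0.576  0.015 -0.818]]
[-0.001  0.002 -0.007  0.    -0.002  0.004  0.004]
the job is handed in; nothing more can be done
None
```

I pulled the door open by its handle and moved the cooling plate from the stand into the empty divider. I then let go, backed out, and handed the job in at about 23 s. No verdict was reported.

**How it went:** The handle ended at its predicted fully open position, fold about 1.4 rad. Moves cannot tilt the tool, so I pushed the arm past its reach until the tool leaned back about 35° and used that lean to clear the header. I lifted the plate about 115 mm on edge, lowered it into the slot, slid it in and set it down.

**Last checks:**
- **Seating:** the wrist force went from -2 to +4 N as the plate met the slot floor.
- **Plate position:** both plates look upright and parallel in the last picture. Lengthwise, the plate is about 0 to 3 mm past the divider middle, where up to 7 mm short is allowed.
- **Robot:** at rest with no contact force, clear of the door.
- **Bystanders:** I did not measure the bystanders again at the end. No contact force was felt near them.

**Disagreements:**
- **Camera bias:** the scene camera read 4–7 mm off in y compared with the top camera and the arm. I went by the top camera and the arm.
- **Plate offset in the slot:** corrected for that bias, the scene view puts the plate about 3 mm right of the slot middle. The 13 mm slot allows only about 2.5 mm, and the limit is 6 mm.

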